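Shut off the purge gas with the outer ring and cap the outlet

ROBOT

A 7-joint arm with a two-finger parallel gripper is mounted at the origin on the work surface. World frame = base frame: x ahead of the robot, y to its left, z up, the work surface at z = 0. Lengths are in m, angles in degrees, forces in N, time in s.
With the tool pointing down it reaches from about 0.35 to 0.9 m from the base axis. Payload 19.9 kg.
Tool frame: the origin (TCP) lies where the fingers leave the gripper's body, on its centre line; the fingertips stand 97 mm ahead of it and the grasp point (between the pads) lies 78 mm ahead of it; z points along the fingers, y is the direction in which the jaws open and shut (so a half turn about z gives the same grasp; the last joint's range is limited). The gripper opens to 94 mm and grips with 3 to 60 N. Pads are 16 mm wide; open, the fingers measure 119 mm over their backs; the gripper's body (75 mm by 177 mm) begins 78 mm behind the grasp point.
Start: joints at [69.299, 23.915, -0.59, 92.452, 0.269, 63.638, -3.037], TCP at [0.196, -0.593, 0.303] pointing down, gripper open.
Joint ranges: [-161.28, 161.28], [-22.2, 115.67], [-73.04, 71.86], [3.21, 147.25], [-68.34, 248.33], [10.77, 114.83], [-161.83, 161.83]. Speed limits (degrees/s): [108.29, 108.29, 136.94, 136.94, 172.46, 172.46, 172.46].

INTERFACE

Orientations are given as a 3x3 rotation matrix whose columns are the frame's x, y, z axes.
In Python, from plant import * gives the robot as it stands.
- The arm moves only by the tool jog_arm, never from a script. Its argument "increments" is a list of rows, each an object with "angular": the turn, a rotation vector about the world's x, y, z in rad, a list of three; "dp": the shift along the world's x, y, z in m, a list of three; "fingers": the opening, from 0 (shut) to 1 (fully open). In form: [{"angular": [ax, ay, az], "dp": [dx, dy, dz], "fingers": fingers}, ...]. A call has 1 to 8 rows; each row is the pose to reach, as a shift and turn from the pose commanded when the call began; what a row does not reach only later rows make up. A row lasts 1/8 s, in which the tool goes at most 62.5 mm and 10.7 degrees, less where a joint would pass 70% of its speed; a pose out of reach is approached as far as the arm can. A call with a gripper value outside its range is refused whole. The fingers move at their own pace and stop on an object; "grip_force" is the grip in N (left out, the last holds). Time passes only in rows, so rows that repeat a pose let the fingers close. It gives the time, the measured TCP pose, the force and the opening at its end, in the units of the state.
- sense(): the state, without advancing time (a new reading comes with each control period).
- capture(name): name is "scene" or "top" or "wrist"; returns (picture, depth): 420x560x3 uint8, red, green, blue; 420x560 float32, m along the optical axis (not along the pixel's ray), 0 where there is no reading.
- get_calibration(name): a dict with "K" (3x3 intrinsics, pixels), "dist" ([k1, k2, p1, p2, k3] as OpenCV has them; the pictures are not rectified), "rvec" (rotation vector, rad) and "tvec" (3), from world to camera coordinates, as OpenCV has them; the wrist camera has in their place "T_tool_cam" (4x4, takes a point from camera to tool coordinates, whose origin is the TCP and whose axes are the flange's). Camera axes: x right, y down, z forward; pixel columns grow to the right and rows downward; lengths in m; the calibration is good to about 2 mm. A picture is of the moment at which its call begins: read the wrist's pose just before it. get_calibration takes no time and is no camera call.
- finish_job(): hands the job in, once; it reports no verdict.
The state is a dict: "t": time; "joints": joint angles; "joint_vel": joint speeds; "joint_torque": joint torques, N m; "ee_pos": TCP position; "ee_rot": TCP orientation; "wrist_force": force on the tool from outside, world axes, zero at the start; "moment": the same for the moment, N m; "width": finger opening in m.
Only numpy, scipy, OpenCV 4.12 (cv2) and the standard library are available. Lean on these libraries where they do the work, as an engineer would, in place of code of your own. Each camera call takes 0.05 s, during which the arm holds its last target.

TASK

Shut off the gas at the valve: turn its green outer ring clockwise until you feel it close snugly on its seat, without forcing it past that, and leave the small silver metering knob in the middle exactly as it is set. Then put the yellow cap fully down over the brass outlet nipple so that the dry line stays dry, and leave everything else on the bench where it stands.

Things in the scene. Friction and masses are not known exactly. Their poses are not given: they have to be found in the camera images.
- station: Bench gas station, fixed: base plate 90 x 370 mm with an aluminium bar on it (40 mm wide, 300 mm long along y, top 48 mm up). Origin on the worktop under the valve's upright axis; x across the bar, y along it, z up. On the bar: outlet nipple at y -135 mm, valve with two nested knobs at y 0, pressure gauge at y +88 mm (top 108 mm up), clear flow tube at y +165 mm (top 180 mm up).
- ring: Green ribbed outer ring of the valve, the shut-off: diameter 56 mm, 20 mm high, its underside 90 mm and its top 110 mm above the worktop. Origin on the valve's upright axis at the ring's underside; z up. It turns about that axis; clockwise seen from above closes. Below it, 8 mm clear of its underside, lies a white scale disc of 68 mm diameter.
- ring_mark (a point): White mark on the ring's top, 20 mm from the axis. The ring drags at about 0.04 N m and stays where it is left. 0.4 to 1.3 rad clockwise of the start the needle meets a soft seat; where is unmarked, differs each time and is only felt: from there the torque climbs by about 0.05 N m per degree. Aim for 0.37 N m, held half a second: under 0.32 it is not snugly shut, from 0.45 the seat may be ruined.
- fine_mark (a point): Red mark on the top of the small inner silver metering knob (diameter 26 mm, from z = 112 to 132 mm, standing up through the middle of the green ring on the same axis). The point lies 12 mm from the axis, at the knob's top. The knob turns at a light touch and must stay as it is set.
- outlet_seat (a point): Centre of the flat top of the outlet's brass collar (26 mm diameter, 58 mm above the worktop), where the cap's rim comes to rest; the nipple rises from it, 11 mm in diameter and 24 mm high, tapered to 7 mm over its last 5 mm. z up; axes as the station's.
- cap_center (a point): Centre (half-way up) of the loose yellow ribbed cap: 26 mm in diameter, 40 mm high, standing open end down, with a hole of 15 mm diameter and 30 mm depth from below; about 30 g. z along its axis, upward. Fully down on the outlet this point is 20 mm above outlet_seat.
- vial: Bystander: clear glass vial with green cap, 28 mm in diameter, 55 mm high, loose. Origin at its foot.
- small_bottle: Bystander: amber bottle with red cap, 38 mm in diameter, 80 mm high, loose. Origin at its foot.
- big_bottle: Bystander: amber bottle with red cap, 54 mm in diameter, 120 mm high, loose. Origin at its foot.
- beaker: Bystander: glass beaker, 68 mm in diameter, 85 mm high, loose. Origin at its foot.
- wrench: Bystander: steel wrench 160 mm long lying flat, along its own x. Origin at its middle, underside.
- marker: Bystander: blue marker pen 120 mm long, 14 mm thick, lying along its own x. Origin at its middle, underside.
Not all that is in view belongs to the job. Of the things like the part that bears cap_center, leave any that is blue; of the rest the smaller one is meant.

How it is judged:
By the outcome, as a careful person would: the job done as asked, in the order asked, and still so for the second after the job is handed in, with the robot touching nothing.
It also fails if it takes over 72 s, if anything falls off the work surface, if the arm or the gripper's body presses on something with over 40 N, if the wrist force passes 120 N, or if a joint passes its speed limit or range.

## Working session

There is one attempt and no reset: what is moved stays moved. The work goes in short steps, Python scripts to look and compute and a tool call to move; the robot and the scene stay as the last step left them, time stands still between calls to the robot, and variables do not carry over. Pictures are saved under pics/ and viewed, and the job is handed in when it is done.

Besides the shell and the picture viewer there is one more tool, called after "Emit:" as a command line: name --argument value ..., lists and objects as JSON in quotes. jog_arm: Moves the arm, as the interface text tells. Its arguments: {"type":"object","properties":{"increments":{"type":"array","items":{"type":"object","properties":{"angular":{"type":"array","items":{"type":"number"}},"dp":{"type":"array","items":{"type":"number"}},"fingers":{"type":"number"}}}},"grip_force":{"type":"number"}},"required":["increments"]}

```bash
ls; mkdir -p pics; python3 - <<'E'
from plant import *
import cv2
s=sense();print({k:s[k] for k in('t','ee_pos','ee_rot','wrist_force','moment','width')})
for n in('scene','top'):
    p,d=capture(n);cv2.imwrite(f'pics/{n}0.png',p[:,:,::-1]);c=get_calibration(n);print(c)
    import numpy as np;np.savez(f'{n}0.npz',p=p,d=d)
print(get_calibration('wrist'))
E
```

```text
pics
{'t': 0.0, 'ee_pos': array([ 0.19641208, -0.59306185,  0.3020435 ]), 'ee_rot': array([[ 9.49289704e-01,  3.14402378e-01, -4.50841401e-04],
       [ 3.14402693e-01, -9.49289034e-01,  1.12946494e-03],
       [-7.28723339e-05, -1.21393519e-03, -9.99999261e-01]]), 'wrist_force': array([-0.21292509,  0.31704804,  0.61806697]), 'moment': array([-0.00097928,  0.03249221,  0.02504482]), 'width': 0.09420053185390509}
{'K': array([[457.57907708,   0.        , 278.47855306],
       [  0.        , 457.57907708, 207.87342277],
       [  0.        ,   0.        ,   1.        ]]), 'dist': array([0.0486914, 0.       , 0.       , 0.       , 0.       ]), 'rvec': array([ 2.07791795,  0.63055698, -0.32489557]), 'tvec': array([-0.39082705, -0.0795717 ,  1.37329122])}
{'K': array([[383.16008841,   0.        , 285.8291645 ],
       [  0.        , 383.16008841, 208.68209271],
       [  0.        ,   0.        ,   1.        ]]), 'dist': array([-0.03608414,  0.        ,  0.        ,  0.        ,  0.        ]), 'rvec': array([ 2.20156394, -2.16928719,  0.10074871]), 'tvec': array([-0.03619318,  0.51521242,  1.05103699])}
{'K': array([[355.68559273,   0.        , 283.70567327],
       [  0.        , 355.68559273, 201.33276618],
       [  0.        ,   0.        ,   1.        ]]), 'dist': array([-0.06200381,  0.        ,  0.        ,  0.        ,  0.        ]), 'T_tool_cam': array([[ 2.46674760e-04, -9.72608888e-01, -2.32447608e-01,
         6.82464733e-02],
       [ 9.99998261e-01,  6.69636430e-04, -1.74069338e-03,
        -7.11997637e-04],
       [ 1.84866924e-03, -2.32446774e-01,  9.72607361e-01,
        -8.24430769e-02],
       [ 0.00000000e+00,  0.00000000e+00,  0.00000000e+00,
         1.00000000e+00]])}
```

View pics/scene0.png

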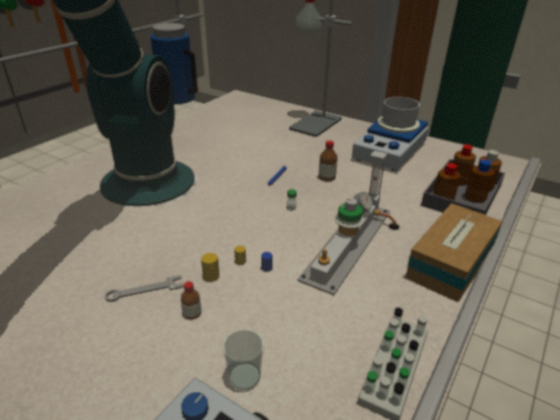

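View pics/top0.png

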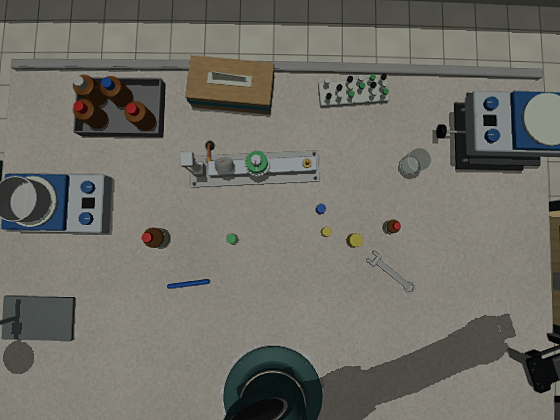

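The top view shows the ring at about (257,160), the nipple at (307,163), the small yellow cap at (326,232), the large yellow one at (355,240) and the blue one at (321,209). Next I'll turn these into positions.

```bash
cat > h.py <<'E'
import numpy as np,cv2
from plant import *
def pix2z(name,uv,z,s=None):
    c=get_calibration(name)
    uv=np.array(uv,float).reshape(-1,1,2)
    n=cv2.undistortPoints(uv,c['K'],c['dist']).reshape(-1,2)
    r=np.c_[n,np.ones(len(n))]
    if name=='wrist':
        T=np.eye(4);T[:3,:3]=s['ee_rot'];T[:3,3]=s['ee_pos'];T=T@c['T_tool_cam']
        R=T[:3,:3];o=T[:3,3]
    else:
        Rm=cv2.Rodrigues(c['rvec'])[0];R=Rm.T;o=-Rm.T@c['tvec']
    w=r@R.T
    z=np.broadcast_to(z,len(w))
    return o+w*((z-o[2])/w[:,2])[:,None]
def cloud(name,d,s=None):
    h,w=d.shape
    c=get_calibration(name)
    uu,vv=np.meshgrid(np.arange(w),np.arange(h))
    n=cv2.undistortPoints(np.stack([uu,vv],-1).reshape(-1,1,2).astype(float),c['K'],c['dist']).reshape(-1,2)
    r=np.c_[n,np.ones(len(n))]*d.reshape(-1,1)
    if name=='wrist':
        T=np.eye(4);T[:3,:3]=s['ee_rot'];T[:3,3]=s['ee_pos'];T=T@c['T_tool_cam']
        P=r@T[:3,:3].T+T[:3,3]
    else:
        Rm=cv2.Rodrigues(c['rvec'])[0];P=(r-c['tvec'])@Rm
    return P.reshape(h,w,3)
E
python3 - <<'E'
from h import *
f=np.load('top0.npz');P=cloud('top',f['d'])
for n,u,v in [('ring',257,160),('nip',307,163),('cap',326,232),('bigcap',355,240),('blue',321,209),('gauge',225,166),('tube',187,160),('vial',232,239),('table',290,300)]:
    print(n,P[v,u].round(4),f['p'][v,u])
hsv=cv2.cvtColor(f['p'],cv2.COLOR_RGB2HSV)
def blob(lo,hi,box,zmin=0):
    x0,y0,x1,y1=box;m=cv2.inRange(hsv,lo,hi)[y0:y1,x0:x1]>0
    m&=P[y0:y1,x0:x1,2]>zmin
    ys,xs=np.nonzero(m);return xs.mean()+x0,ys.mean()+y0,m.sum()
x=blob((40,80,40),(85,255,255),(240,145,275,178),.1);print(x,pix2z('top',x[:2],.11))
x=blob((18,80,40),(35,255,255),(315,222,338,242),.03);print(x,pix2z('top',x[:2],.04))
x=blob((5,80,40),(35,255,255),(298,155,316,172));print(x,pix2z('top',x[:2],.058))
b=f['p'][135:255,170:380,::-1];cv2.imwrite('pics/topc.png',cv2.resize(b,None,fx=3.8,fy=3.8,interpolation=cv2.INTER_CUBIC))
E
```

```text
ring [0.629  0.0473 0.1331] [143 151 152]
nip [ 0.6353 -0.0831  0.0751] [43 32 15]
cap [ 0.4518 -0.1396  0.0379] [140 135  62]
bigcap [ 0.4309 -0.2164  0.0542] [140 131  58]
blue [ 0.5148 -0.1253  0.0393] [ 43  72 124]
gauge [0.6178 0.1321 0.1047] [88 90 87]
tube [0.6161 0.2119 0.1829] [141 147 148]
vial [0.4289 0.1153 0.0561] [ 68 126  82]
table [ 0.2607 -0.0442  0.0005] [137 133 125]
(np.float64(256.152), np.float64(161.524), np.int64(250)) [[0.62984763 0.05099585 0.11      ]]
(np.float64(325.92857142857144), np.float64(231.0), np.int64(70)) [[ 0.45447771 -0.1391312   0.04      ]]
(np.float64(306.7096774193548), np.float64(162.90322580645162), np.int64(62)) [[ 0.63898393 -0.08341657  0.058     ]]
```

View pics/topc.png

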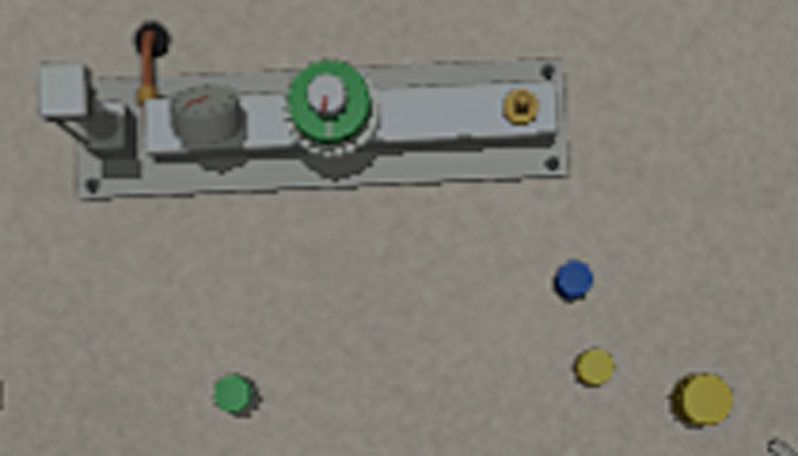

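Emit:
jog_arm --increments '[{"dp": [0.217,0.32,0.01],"angular": [0,0,0.98],"fingers": 1},{"dp": [0.217,0.32,0.01],"angular": [0,0,0.98],"fingers": 1},{"dp": [0.217,0.32,0.01],"angular": [0,0,0.98],"fingers": 1},{"dp": [0.217,0.32,0.01],"angular": [0,0,0.98],"fingers": 1},{"dp": [0.217,0.32,0.01],"angular": [0,0,0.98],"fingers": 1},{"dp": [0.217,0.32,0.01],"angular": [0,0,0.98],"fingers": 1},{"dp": [0.217,0.32,0.01],"angular": [0,0,0.98],"fingers": 1},{"dp": [0.217,0.32,0.01],"angular": [0,0,0.98],"fingers": 1}]'

```text
t: 1.1
ee_pos: [0.4135, -0.2733, 0.3125]
ee_rot: [[0.267, 0.964, -0.0], [0.964, -0.267, 0.0], [-0.0, -0.0, -1.0]]
wrist_force: [-0.6, -1.0, 0.8]
width: 0.0939
```

Emit:
jog_arm --increments '[{"dp": [0.217,0.32,0.01],"angular": [0,0,0.97],"fingers": 1},{"dp": [0.217,0.32,0.01],"angular": [0,0,0.97],"fingers": 1},{"dp": [0.217,0.32,0.01],"angular": [0,0,0.97],"fingers": 1},{"dp": [0.217,0.32,0.01],"angular": [0,0,0.97],"fingers": 1},{"dp": [0.217,0.32,0.01],"angular": [0,0,0.97],"fingers": 1},{"dp": [0.217,0.32,0.01],"angular": [0,0,0.97],"fingers": 1},{"dp": [0.217,0.32,0.01],"angular": [0,0,0.97],"fingers": 1},{"dp": [0.217,0.32,0.01],"angular": [0,0,0.97],"fingers": 1}]'

```text
t: 2.1
ee_pos: [0.6306, 0.0453, 0.3218]
ee_rot: [[-0.642, 0.766, -0.001], [0.766, 0.642, -0.0], [0.0, -0.001, -1.0]]
wrist_force: [-0.9, -0.8, -0.9]
width: 0.0943
```

```bash
python3 - <<'E'
from h import *
s=sense();print(s['t'],s['ee_pos'],s['ee_rot'].round(4),s['joints'],s['moment'],s['wrist_force'])
p,d=capture('wrist');cv2.imwrite('pics/w1.png',p[:,:,::-1]);np.savez('w1.npz',p=p,d=d,ee_pos=s['ee_pos'],ee_rot=s['ee_rot'])
E
```

```text
2.1 [0.6306236  0.04528315 0.32181207] [[-6.423e-01  7.664e-01 -1.200e-03]
 [ 7.664e-01  6.423e-01 -5.000e-04]
 [ 4.000e-04 -1.200e-03 -1.000e+00]] [ 20.12658938  28.12940247 -37.67232519  89.09474419  17.98250757
  69.02520221  19.19125352] [-0.00681927 -0.09611683  0.0503447 ] [-0.87685857 -0.83213946 -0.85828229]
```

View pics/w1.png

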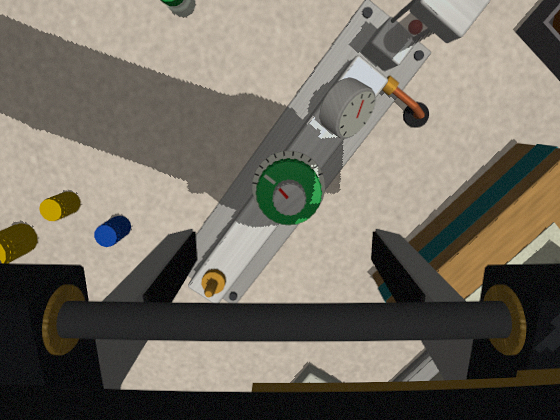

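The wrist picture shows the ring around (289,190), the red knob mark at (283,193), the nipple near (212,283) and the yellow cap at (58,206). I'll fit these.

```bash
cat >> h.py <<'E'
def ring_fit(p,s,box,show=None):
    x0,y0,x1,y1=box;hsv=cv2.cvtColor(p,cv2.COLOR_RGB2HSV)
    m=cv2.inRange(hsv,(45,90,30),(85,255,255));k=np.zeros_like(m);k[y0:y1,x0:x1]=m[y0:y1,x0:x1]
    cs,_=cv2.findContours(k,cv2.RETR_EXTERNAL,cv2.CHAIN_APPROX_NONE)
    return max(cs,key=cv2.contourArea)
E
python3 - <<'E'
from h import *
f=np.load('w1.npz');s=f;p=f['p'];P=cloud('wrist',f['d'],s)
# ring top points from depth
m=(abs(P[...,2]-.11)<.004);m[:, :240]=0;m[:,340:]=0;m[:140]=0;m[235:]=0
hsv=cv2.cvtColor(p,cv2.COLOR_RGB2HSV);g=cv2.inRange(hsv,(45,80,20),(85,255,255))>0
q=P[m&g];print(len(q),np.median(q[:,2]));(c,r)=cv2.minEnclosingCircle(q[:,:2].astype(np.float32));print('ring',c,r)
kn=(abs(P[...,2]-.132)<.004);kn[:,:240]=0;kn[:,340:]=0;kn[:140]=0;kn[235:]=0
q=P[kn];print(len(q),np.median(q[:,2]));print('knob',cv2.minEnclosingCircle(q[:,:2].astype(np.float32)),q.mean(0))
# brass
b=cv2.inRange(hsv,(8,120,40),(30,255,255))>0;b[:,:195]=0;b[:,235:]=0;b[:262]=0;b[305:]=0
q=P[b];print('brass',len(q));t=q[abs(q[:,2]-.058)<.003];print(len(t),cv2.minEnclosingCircle(t[:,:2].astype(np.float32)))
t=q[q[:,2]>.078];print(t.mean(0),len(t))
# cap
y=cv2.inRange(hsv,(18,120,40),(35,255,255))>0;y[:,:38]=0;y[:,85:]=0;y[:185]=0;y[225:]=0
q=P[y];t=q[q[:,2]>.037];print('cap',len(t),t.mean(0),cv2.minEnclosingCircle(t[:,:2].astype(np.float32)))
big=cv2.resize(p[130:310,180:400,::-1],None,fx=3.5,fy=3.5,interpolation=cv2.INTER_CUBIC);cv2.imwrite('pics/w1c.png',big)
E
```

```text
2306 0.11028323200157478
ring (0.6317147016525269, 0.05265231803059578) 0.02839086391031742
850 0.132229431707354
knob ((0.6319037675857544, 0.051995307207107544), 0.013553986325860023) [0.63162323 0.05249618 0.13214871]
brass 485
282 ((0.639976978302002, -0.08185337483882904), 0.012801404111087322)
[ 0.64019864 -0.08051653  0.08090332] 69
cap 414 [ 0.45525258 -0.1385853   0.03969889] ((0.454885870218277, -0.1395799070596695), 0.014002220705151558)
```

View pics/w1c.png

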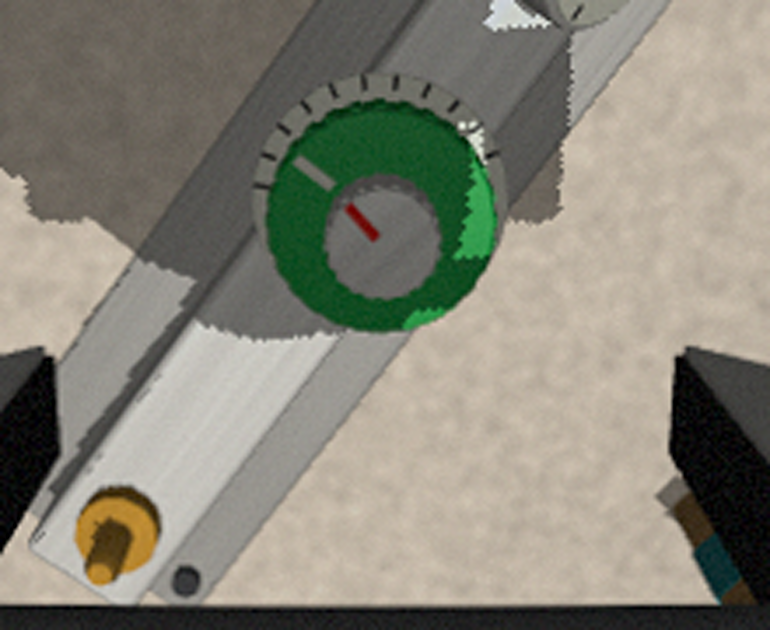

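Emit:
jog_arm --increments '[{"dp": [0.001,0.007,-0.05],"angular": [0,0,0],"fingers": 1},{"dp": [0.001,0.007,-0.07],"angular": [0,0,0],"fingers": 1},{"dp": [0.001,0.007,-0.07],"angular": [0,0,0],"fingers": 1},{"dp": [0.001,0.007,-0.07],"angular": [0,0,0],"fingers": 1}]'

```text
t: 2.65
ee_pos: [0.632, 0.0531, 0.2542]
ee_rot: [[-0.643, 0.766, 0.002], [0.766, 0.643, -0.0], [-0.001, 0.001, -1.0]]
wrist_force: [0.9, 1.5, 1.3]
width: 0.0944
```

```bash
python3 - <<'E'
from h import *
s=sense();print(s['t'],s['ee_pos'],s['moment'],s['wrist_force'],s['joint_torque'])
f=np.load('w1.npz');p=f['p'];P=cloud('wrist',f['d'],f)
hsv=cv2.cvtColor(p,cv2.COLOR_RGB2HSV)
c=np.array([.6317,.0524])
r=(cv2.inRange(hsv,(0,120,40),(8,255,255))>0)|(cv2.inRange(hsv,(172,120,40),(180,255,255))>0)
r[:,:265]=0;r[:,310:]=0;r[:180]=0;r[205:]=0
q=P[r].mean(0)[:2]-c;print('fine',r.sum(),np.degrees(np.arctan2(q[1],q[0])),np.hypot(*q))
w=(hsv[...,1]<80)&(hsv[...,2]>80)&(abs(P[...,2]-.110)<.004)&(np.hypot(P[...,0]-c[0],P[...,1]-c[1])<.025)
q=np.median(P[w],0)[:2]-c;print('ring',w.sum(),np.degrees(np.arctan2(q[1],q[0])),np.hypot(*q))
E
```

```text
2.65 [0.63195534 0.05308396 0.25416083] [ 0.02357979 -0.12460273 -0.00673887] [0.86665434 1.54113927 1.32340567] [ 2.95755984e-01 -8.57388353e+01 -1.34281290e+01 -3.83152306e+01
 -1.58011587e-02  2.82129587e-02  8.18127359e-03]
fine 36 172.69174365452298 0.006711471835386089
ring 47 -177.10379861345453 0.019560695471749146
```

Emit:
jog_arm --increments '[{"dp": [0,-0.0005,-0.03],"angular": [0,0,0],"fingers": 1},{"dp": [0,-0.0005,-0.055],"angular": [0,0,0],"fingers": 1},{"dp": [0,-0.0005,-0.068],"angular": [0,0,0],"fingers": 1},{"dp": [0,-0.0005,-0.068],"angular": [0,0,0],"fingers": 1},{"dp": [0,-0.0005,-0.068],"angular": [0,0,0],"fingers": 1}]'

```text
t: 3.28
ee_pos: [0.632, 0.0533, 0.1859]
ee_rot: [[-0.643, 0.766, 0.001], [0.766, 0.643, -0.0], [-0.001, 0.001, -1.0]]
wrist_force: [-0.1, -0.9, 0.6]
width: 0.0938
```

```bash
python3 - <<'E'
from h import *
s=sense();print(s['t'],s['ee_pos'],s['moment'],s['wrist_force'],s['joint_torque'][4:])
p,d=capture('wrist');cv2.imwrite('pics/w2.png',p[:,:,::-1])
E
```

```text
3.275 [0.63200458 0.05327843 0.18588165] [ 0.01039851 -0.13108908 -0.00071926] [-0.07505414 -0.93747597  0.60369323] [-0.02830284  0.03258322 -0.00142565]
```

View pics/w2.png

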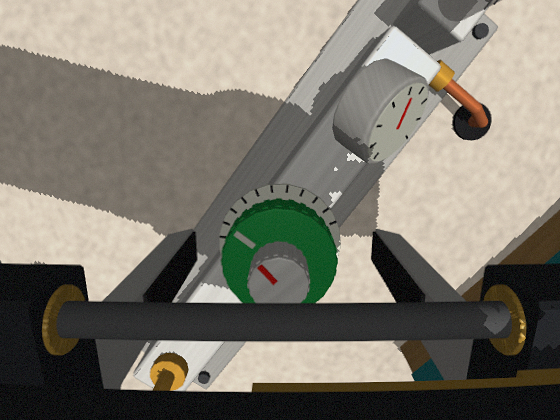

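The ring sits between the fingers at columns 222–340. I'll close on it.

Emit:
jog_arm --increments '[{"dp": [-0.0003,-0.0007,0],"angular": [0,0,0],"fingers": 0.7},{"dp": [-0.0003,-0.0007,0],"angular": [0,0,0],"fingers": 0.7},{"dp": [-0.0003,-0.0007,0],"angular": [0,0,0],"fingers": 0.5},{"dp": [-0.0003,-0.0007,0],"angular": [0,0,0],"fingers": 0.5},{"dp": [-0.0003,-0.0007,0],"angular": [0,0,0],"fingers": 0.5},{"dp": [-0.0003,-0.0007,0],"angular": [0,0,0],"fingers": 0.5}]' --grip_force 35

```text
t: 4.08
ee_pos: [0.6306, 0.052, 0.1845]
ee_rot: [[-0.643, 0.766, -0.002], [0.766, 0.643, -0.001], [0.0, -0.002, -1.0]]
wrist_force: [-6.3, -3.5, 5.7]
width: 0.0554
```

```bash
cat > st.py <<'E'
from h import *
s=sense();R=s['ee_rot'];print('t',round(s['t'],3),'pos',s['ee_pos'].round(4),'ang %.2f'%np.degrees(np.arctan2(R[1,1],R[0,1])),'M',s['moment'].round(3),'F',s['wrist_force'].round(1),'jt',s['joint_torque'][4:].round(3),'w %.4f'%s['width'],'j',s['joints'].round(1))
E
python3 st.py
```

```text
t 4.075 pos [0.6306 0.052  0.1845] ang 40.03 M [-0.847  1.372 -0.026] F [-6.3 -3.5  5.7] jt [-0.134 -2.181  0.019] w 0.0554 j [ 17.1  36.3 -34.3  95.8  23.9  55.5  14.2]
```

Emit:
jog_arm --increments '[{"dp": [-0.001,-0.001,0],"angular": [0,0,0],"fingers": 0.5},{"dp": [-0.001,-0.001,0],"angular": [0,0,0],"fingers": 0.5}]'

```text
t: 4.32
ee_pos: [0.6303, 0.0518, 0.1846]
ee_rot: [[-0.644, 0.765, 0.001], [0.765, 0.644, 0.0], [0.0, 0.001, -1.0]]
wrist_force: [3.5, 2.8, -2.9]
width: 0.0554
```

```bash
python3 st.py
```

```text
t 4.325 pos [0.6303 0.0518 0.1846] ang 40.06 M [ 0.479 -0.786 -0.018] F [ 3.5  2.8 -2.9] jt [0.125 1.098 0.04 ] w 0.0554 j [ 17.2  36.3 -34.3  95.9  23.9  55.3  14.3]
```

Emit:
jog_arm --increments '[{"dp": [0.0003,0.0003,0],"angular": [0,0,-0.03],"fingers": 0.5},{"dp": [0.0003,0.0003,0],"angular": [0,0,-0.06],"fingers": 0.5}]'

```text
t: 4.58
ee_pos: [0.6305, 0.0519, 0.1846]
ee_rot: [[-0.595, 0.804, -0.0], [0.804, 0.595, 0.0], [0.0, -0.0, -1.0]]
wrist_force: [1.5, 1.3, -3.7]
width: 0.0551
```

```bash
python3 st.py
```

```text
t 4.575 pos [0.6305 0.0519 0.1846] ang 36.48 M [ 0.341 -0.432  0.017] F [ 1.5  1.3 -3.7] jt [0.266 0.712 0.689] w 0.0551 j [ 16.6  36.1 -33.5  95.9  23.3  55.2  11.1]
```

Emit:
jog_arm --increments '[{"dp": [0,0,0],"angular": [0,0,-0.03],"fingers": 0.5},{"dp": [0,0,0],"angular": [0,0,-0.06],"fingers": 0.5}]'

```text
t: 4.82
ee_pos: [0.6305, 0.0519, 0.1846]
ee_rot: [[-0.546, 0.838, 0.0], [0.838, 0.546, 0.0], [-0.0, 0.0, -1.0]]
wrist_force: [2.1, 2.0, -2.8]
width: 0.0556
```

```bash
python3 st.py
```

```text
t 4.825 pos [0.6305 0.0519 0.1846] ang 33.06 M [ 0.482 -0.704  0.083] F [ 2.1  2.  -2.8] jt [0.285 1.129 0.64 ] w 0.0556 j [ 16.1  35.9 -32.7  95.9  22.8  55.    8.1]
```

Emit:
jog_arm --increments '[{"dp": [0,0,0],"angular": [0,0,-0.03],"fingers": 0.5},{"dp": [0,0,0],"angular": [0,0,-0.06],"fingers": 0.5},{"dp": [0,0,0],"angular": [0,0,-0.09],"fingers": 0.5}]'

```text
t: 5.2
ee_pos: [0.6306, 0.0519, 0.1846]
ee_rot: [[-0.468, 0.884, 0.0], [0.884, 0.468, 0.0], [0.0, 0.0, -1.0]]
wrist_force: [5.3, 2.7, -5.2]
width: 0.0556
```

```bash
python3 st.py
```

```text
t 5.2 pos [0.6306 0.0519 0.1846] ang 27.90 M [ 0.737 -1.156  0.057] F [ 5.3  2.7 -5.2] jt [0.325 1.775 0.642] w 0.0556 j [ 15.3  35.6 -31.6  95.9  21.9  54.7   3.6]
```

Emit:
jog_arm --increments '[{"dp": [0.0005,0.0003,0],"angular": [0,0,-0.03],"fingers": 0.5},{"dp": [0.0005,0.0003,0],"angular": [0,0,-0.07],"fingers": 0.5},{"dp": [0.0005,0.0003,0],"angular": [0,0,-0.11],"fingers": 0.5},{"dp": [0.0005,0.0003,0],"angular": [0,0,-0.15],"fingers": 0.5}]'

```text
t: 5.7
ee_pos: [0.6309, 0.0521, 0.1846]
ee_rot: [[-0.33, 0.944, -0.0], [0.944, 0.33, -0.0], [0.0, -0.0, -1.0]]
wrist_force: [1.6, 1.7, -2.9]
width: 0.0554
```

```bash
python3 st.py
```

```text
t 5.7 pos [0.6309 0.0521 0.1846] ang 19.27 M [ 0.321 -0.194  0.1  ] F [ 1.6  1.7 -2.9] jt [0.467 0.408 0.878] w 0.0554 j [ 13.9  35.2 -29.6  95.9  20.5  54.4  -4. ]
```

Emit:
jog_arm --increments '[{"dp": [0,0,0],"angular": [0,0,-0.02],"fingers": 0.5},{"dp": [0,0,0],"angular": [0,0,-0.04],"fingers": 0.5}]'

```text
t: 5.95
ee_pos: [0.6309, 0.0521, 0.1846]
ee_rot: [[-0.293, 0.956, -0.0], [0.956, 0.293, -0.0], [0.0, -0.0, -1.0]]
wrist_force: [0.3, 2.0, -2.5]
width: 0.0556
```

```bash
python3 st.py
```

```text
t 5.95 pos [0.6309 0.0521 0.1846] ang 17.07 M [ 0.378 -0.163  0.052] F [ 0.3  2.  -2.5] jt [0.366 0.4   0.386] w 0.0556 j [ 13.6  35.1 -29.1  95.9  20.1  54.3  -6. ]
```

Emit:
jog_arm --increments '[{"dp": [0,0,0],"angular": [0,0,-0.02],"fingers": 0.5},{"dp": [0,0,0],"angular": [0,0,-0.04],"fingers": 0.5}]'

```text
t: 6.2
ee_pos: [0.631, 0.0521, 0.1846]
ee_rot: [[-0.255, 0.967, 0.0], [0.967, 0.255, 0.0], [0.0, 0.0, -1.0]]
wrist_force: [1.5, 0.8, -2.7]
width: 0.0557
```

```bash
python3 st.py
```

```text
t 6.2 pos [0.631  0.0521 0.1846] ang 14.77 M [ 0.413 -0.355  0.105] F [ 1.5  0.8 -2.7] jt [0.366 0.6   0.421] w 0.0557 j [ 13.2  35.  -28.6  95.9  19.8  54.2  -8. ]
```

Emit:
jog_arm --increments '[{"dp": [0,0,0],"angular": [0,0,-0.018],"fingers": 0.5},{"dp": [0,0,0],"angular": [0,0,-0.035],"fingers": 0.5}]'

```text
t: 6.45
ee_pos: [0.631, 0.0521, 0.1846]
ee_rot: [[-0.221, 0.975, 0.0], [0.975, 0.221, -0.0], [-0.0, 0.0, -1.0]]
wrist_force: [2.5, 1.9, -4.2]
width: 0.0554
```

```bash
python3 st.py
```

```text
t 6.45 pos [0.631  0.0521 0.1846] ang 12.77 M [ 0.442 -0.527  0.075] F [ 2.5  1.9 -4.2] jt [0.309 0.88  0.328] w 0.0554 j [ 12.9  34.9 -28.1  95.9  19.4  54.1  -9.7]
```

Emit:
jog_arm --increments '[{"dp": [0,0,0],"angular": [0,0,-0.018],"fingers": 0.5},{"dp": [0,0,0],"angular": [0,0,-0.035],"fingers": 0.5}]'

```text
t: 6.7
ee_pos: [0.6311, 0.0521, 0.1846]
ee_rot: [[-0.187, 0.982, 0.0], [0.982, 0.187, 0.0], [0.0, 0.0, -1.0]]
wrist_force: [3.5, 3.0, -4.8]
width: 0.0553
```

```bash
python3 st.py
```

```text
t 6.7 pos [0.6311 0.0521 0.1846] ang 10.76 M [ 0.49  -0.866  0.055] F [ 3.5  3.  -4.8] jt [0.256 1.262 0.331] w 0.0553 j [ 12.6  34.8 -27.7  95.9  19.1  54.  -11.5]
```

Emit:
jog_arm --increments '[{"dp": [0,0,0],"angular": [0,0,-0.018],"fingers": 0.5},{"dp": [0,0,0],"angular": [0,0,-0.035],"fingers": 0.5}]'

```text
t: 6.95
ee_pos: [0.6311, 0.0521, 0.1846]
ee_rot: [[-0.152, 0.988, 0.0], [0.988, 0.152, 0.0], [0.0, 0.0, -1.0]]
wrist_force: [5.5, 3.1, -6.5]
width: 0.0551
```

```bash
python3 st.py
```

```text
t 6.95 pos [0.6311 0.0521 0.1846] ang 8.76 M [ 0.655 -1.112  0.045] F [ 5.5  3.1 -6.5] jt [0.197 1.644 0.329] w 0.0551 j [ 12.2  34.7 -27.2  96.   18.8  53.9 -13.2]
```

Emit:
jog_arm --increments '[{"dp": [0.0006,0.0003,-0.0003],"angular": [0,0,-0.018],"fingers": 0.5},{"dp": [0.0006,0.0003,-0.0003],"angular": [0,0,-0.035],"fingers": 0.5}]'

```text
t: 7.2
ee_pos: [0.6313, 0.0522, 0.1846]
ee_rot: [[-0.117, 0.993, -0.001], [0.993, 0.117, -0.001], [-0.0, -0.001, -1.0]]
wrist_force: [-3.8, -0.8, 4.7]
width: 0.0552
```

```bash
python3 st.py
```

```text
t 7.2 pos [0.6313 0.0522 0.1846] ang 6.74 M [-0.052  0.902 -0.004] F [-3.8 -0.8  4.7] jt [ 0.382 -1.184  0.335] w 0.0552 j [ 11.9  34.6 -26.7  95.9  18.5  53.9 -15. ]
```

Emit:
jog_arm --increments '[{"dp": [0,0,0],"angular": [0,0,-0.018],"fingers": 0.5},{"dp": [0,0,0],"angular": [0,0,-0.035],"fingers": 0.5}]'

```text
t: 7.45
ee_pos: [0.6314, 0.0522, 0.1845]
ee_rot: [[-0.083, 0.997, -0.001], [0.997, 0.083, -0.0], [-0.0, -0.001, -1.0]]
wrist_force: [-4.3, -0.2, 5.4]
width: 0.0555
```

```bash
python3 st.py
```

```text
t 7.45 pos [0.6314 0.0522 0.1845] ang 4.74 M [-0.107  1.05   0.043] F [-4.3 -0.2  5.4] jt [ 0.37  -1.482  0.346] w 0.0555 j [ 11.6  34.5 -26.3  95.9  18.1  53.8 -16.8]
```

Emit:
jog_arm --increments '[{"dp": [0,0,0],"angular": [0,0,-0.018],"fingers": 0.5},{"dp": [0,0,0],"angular": [0,0,-0.035],"fingers": 0.5}]'

```text
t: 7.7
ee_pos: [0.6314, 0.0522, 0.1845]
ee_rot: [[-0.048, 0.999, -0.0], [0.999, 0.048, -0.0], [-0.0, -0.0, -1.0]]
wrist_force: [-3.9, 1.3, 5.2]
width: 0.0554
```

```bash
python3 st.py
```

```text
t 7.7 pos [0.6314 0.0522 0.1845] ang 2.73 M [-0.111  0.988  0.023] F [-3.9  1.3  5.2] jt [ 0.338 -1.357  0.345] w 0.0554 j [ 11.2  34.5 -25.8  95.9  17.8  53.8 -18.5]
```

Emit:
jog_arm --increments '[{"dp": [0,0,0],"angular": [0,0,-0.018],"fingers": 0.5},{"dp": [0,0,0],"angular": [0,0,-0.035],"fingers": 0.5}]'

```text
t: 7.95
ee_pos: [0.6315, 0.0522, 0.1845]
ee_rot: [[-0.013, 1.0, -0.0], [1.0, 0.013, -0.0], [-0.0, -0.0, -1.0]]
wrist_force: [-3.6, -0.2, 5.0]
width: 0.0556
```

```bash
python3 st.py
```

```text
t 7.95 pos [0.6315 0.0522 0.1845] ang 0.73 M [-0.141  1.006 -0.004] F [-3.6 -0.2  5. ] jt [ 0.3   -1.332  0.343] w 0.0556 j [ 10.9  34.4 -25.4  95.9  17.5  53.7 -20.3]
```

Emit:
jog_arm --increments '[{"dp": [0,0,0],"angular": [0,0,-0.018],"fingers": 0.5},{"dp": [0,0,0],"angular": [0,0,-0.035],"fingers": 0.5}]'

```text
t: 8.2
ee_pos: [0.6315, 0.0522, 0.1845]
ee_rot: [[0.022, 1.0, -0.0], [1.0, -0.022, -0.0], [-0.0, -0.0, -1.0]]
wrist_force: [-2.9, 0.1, 4.1]
width: 0.0559
```

```bash
python3 st.py
```

```text
t 8.2 pos [0.6315 0.0522 0.1845] ang -1.28 M [-0.064  0.929 -0.019] F [-2.9  0.1  4.1] jt [ 0.268 -1.231  0.344] w 0.0559 j [ 10.6  34.3 -24.9  95.9  17.2  53.6 -22.1]
```

Emit:
jog_arm --increments '[{"dp": [0,0,0],"angular": [0,0,-0.018],"fingers": 0.5},{"dp": [0,0,0],"angular": [0,0,-0.035],"fingers": 0.5}]'

```text
t: 8.45
ee_pos: [0.6316, 0.0522, 0.1845]
ee_rot: [[0.057, 0.998, -0.0], [0.998, -0.057, -0.0], [-0.0, -0.0, -1.0]]
wrist_force: [-4.3, -0.8, 4.5]
width: 0.0553
```

```bash
python3 st.py
```

```text
t 8.45 pos [0.6316 0.0522 0.1845] ang -3.29 M [-0.196  0.84   0.027] F [-4.3 -0.8  4.5] jt [ 0.223 -1.202  0.344] w 0.0553 j [ 10.3  34.2 -24.5  95.9  16.8  53.5 -23.8]
```

```bash
python3 - <<'E'
from h import *
p,d=capture('wrist');cv2.imwrite('pics/w3.png',cv2.resize(p[140:380,150:420,::-1],None,fx=2.5,fy=2.5))
E
```

```text
(no output)
```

View pics/w3.png

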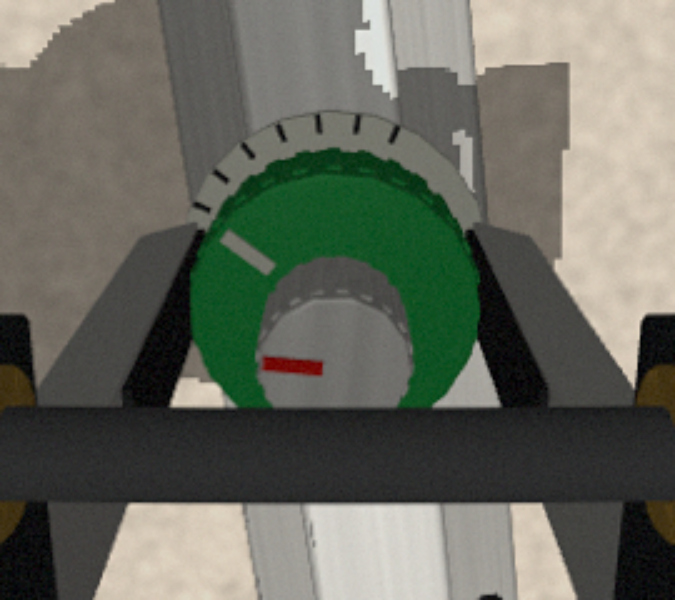

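The ring's white mark has turned with the jaws and is still at the upper left in the camera frame. The red knob mark has kept its world bearing. I'll carry on turning.

Emit:
jog_arm --increments '[{"dp": [-0.0003,0,0.0001],"angular": [0,0,-0.018],"fingers": 0.5},{"dp": [-0.0003,0,0.0001],"angular": [0,0,-0.035],"fingers": 0.5}]'

```text
t: 8.75
ee_pos: [0.6315, 0.0522, 0.1845]
ee_rot: [[0.092, 0.996, 0.0], [0.996, -0.092, -0.0], [-0.0, 0.0, -1.0]]
wrist_force: [0.4, -0.6, 2.8]
width: 0.0554
```

```bash
python3 st.py
```

```text
t 8.75 pos [0.6315 0.0522 0.1845] ang -5.30 M [-0.253 -0.033  0.045] F [ 0.4 -0.6  2.8] jt [-0.218 -0.119  0.348] w 0.0554 j [ 10.   34.1 -24.   96.   16.5  53.4 -25.6]
```

Emit:
jog_arm --increments '[{"dp": [0,0,0],"angular": [0,0,-0.018],"fingers": 0.5},{"dp": [0,0,0],"angular": [0,0,-0.035],"fingers": 0.5}]'

```text
t: 9.0
ee_pos: [0.6315, 0.0522, 0.1845]
ee_rot: [[0.127, 0.992, 0.0], [0.992, -0.127, -0.0], [-0.0, 0.001, -1.0]]
wrist_force: [1.7, -2.4, 1.8]
width: 0.0548
```

```bash
python3 st.py
```

```text
t 9.0 pos [0.6315 0.0522 0.1845] ang -7.30 M [-0.474 -0.46   0.026] F [ 1.7 -2.4  1.8] jt [-0.563  0.309  0.329] w 0.0548 j [  9.6  34.  -23.5  96.   16.2  53.3 -27.4]
```

Emit:
jog_arm --increments '[{"dp": [0,0,0],"angular": [0,0,-0.018],"fingers": 0.5},{"dp": [0,0,0],"angular": [0,0,-0.035],"fingers": 0.5}]'

```text
t: 9.25
ee_pos: [0.6316, 0.0523, 0.1846]
ee_rot: [[0.162, 0.987, 0.001], [0.987, -0.162, -0.0], [-0.0, 0.001, -1.0]]
wrist_force: [4.4, -2.3, 2.2]
width: 0.0553
```

```bash
python3 st.py
```

```text
t 9.25 pos [0.6316 0.0523 0.1846] ang -9.30 M [-0.682 -0.908  0.033] F [ 4.4 -2.3  2.2] jt [-0.912  0.84   0.328] w 0.0553 j [  9.3  33.9 -23.1  96.   15.9  53.3 -29.1]
```

Emit:
jog_arm --increments '[{"dp": [0.0003,-0.0002,0],"angular": [0,0,-0.018],"fingers": 0.5},{"dp": [0.0003,-0.0002,0],"angular": [0,0,-0.035],"fingers": 0.5}]'

```text
t: 9.5
ee_pos: [0.6317, 0.0522, 0.1845]
ee_rot: [[0.196, 0.981, 0.0], [0.981, -0.196, -0.0], [-0.0, 0.0, -1.0]]
wrist_force: [2.9, -2.0, 3.8]
width: 0.0555
```

```bash
python3 st.py
```

```text
t 9.5 pos [0.6317 0.0522 0.1845] ang -11.30 M [-0.557 -0.596 -0.011] F [ 2.9 -2.   3.8] jt [-0.708  0.502  0.339] w 0.0555 j [  9.   33.9 -22.6  96.   15.5  53.2 -30.8]
```

Emit:
jog_arm --increments '[{"dp": [0,0,0],"angular": [0,0,-0.018],"fingers": 0.5},{"dp": [0,0,0],"angular": [0,0,-0.035],"fingers": 0.5}]'

```text
t: 9.75
ee_pos: [0.6317, 0.0522, 0.1845]
ee_rot: [[0.23, 0.973, 0.0], [0.973, -0.23, -0.0], [0.0, 0.0, -1.0]]
wrist_force: [2.7, -1.9, 4.1]
width: 0.055
```

```bash
python3 st.py
```

```text
t 9.75 pos [0.6317 0.0522 0.1845] ang -13.30 M [-0.555 -0.757  0.115] F [ 2.7 -1.9  4.1] jt [-0.783  0.714  0.33 ] w 0.0550 j [  8.7  33.8 -22.2  96.   15.2  53.2 -32.6]
```

Emit:
jog_arm --increments '[{"dp": [0,0,0],"angular": [0,0,-0.018],"fingers": 0.5},{"dp": [0,0,0],"angular": [0,0,-0.035],"fingers": 0.5}]'

```text
t: 10.0
ee_pos: [0.6317, 0.0522, 0.1845]
ee_rot: [[0.264, 0.965, 0.0], [0.965, -0.264, -0.0], [0.0, 0.0, -1.0]]
wrist_force: [4.8, -2.4, 4.7]
width: 0.0553
```

```bash
python3 st.py
```

```text
t 10.0 pos [0.6317 0.0522 0.1845] ang -15.31 M [-0.525 -1.026  0.025] F [ 4.8 -2.4  4.7] jt [-0.899  1.016  0.329] w 0.0553 j [  8.3  33.7 -21.7  96.   14.9  53.1 -34.4]
```

Emit:
jog_arm --increments '[{"dp": [0.0002,-0.0001,0],"angular": [0,0,-0.018],"fingers": 0.5},{"dp": [0.0002,-0.0001,0],"angular": [0,0,-0.035],"fingers": 0.5}]'

```text
t: 10.25
ee_pos: [0.6318, 0.0522, 0.1845]
ee_rot: [[0.298, 0.955, 0.0], [0.955, -0.298, 0.0], [0.0, 0.0, -1.0]]
wrist_force: [3.1, -2.2, 5.6]
width: 0.0552
```

```bash
python3 st.py
```

```text
t 10.25 pos [0.6318 0.0522 0.1845] ang -17.31 M [-0.5   -0.799  0.104] F [ 3.1 -2.2  5.6] jt [-0.756  0.759  0.336] w 0.0552 j [  8.   33.7 -21.3  96.   14.6  53.  -36.1]
```

Emit:
jog_arm --increments '[{"dp": [0,0,0],"angular": [0,0,-0.018],"fingers": 0.5},{"dp": [0,0,0],"angular": [0,0,-0.035],"fingers": 0.5}]'

```text
t: 10.5
ee_pos: [0.6319, 0.0521, 0.1845]
ee_rot: [[0.331, 0.944, 0.0], [0.944, -0.331, 0.0], [0.0, 0.0, -1.0]]
wrist_force: [4.9, -1.9, 5.2]
width: 0.0553
```

```bash
python3 st.py
```

```text
t 10.5 pos [0.6319 0.0521 0.1845] ang -19.32 M [-0.482 -0.922 -0.015] F [ 4.9 -1.9  5.2] jt [-0.791  0.87   0.332] w 0.0553 j [  7.7  33.6 -20.8  96.   14.2  53.  -37.9]
```

Emit:
jog_arm --increments '[{"dp": [0,0,0],"angular": [0,0,-0.018],"fingers": 0.5},{"dp": [0,0,0],"angular": [0,0,-0.035],"fingers": 0.5}]'

```text
t: 10.75
ee_pos: [0.6319, 0.0521, 0.1845]
ee_rot: [[0.364, 0.932, 0.0], [0.932, -0.364, 0.0], [0.0, 0.0, -1.0]]
wrist_force: [4.4, -1.8, 5.0]
width: 0.0554
```

```bash
python3 st.py
```

```text
t 10.75 pos [0.6319 0.0521 0.1845] ang -21.33 M [-0.534 -1.003  0.023] F [ 4.4 -1.8  5. ] jt [-0.835  1.021  0.328] w 0.0554 j [  7.4  33.6 -20.3  96.   13.9  52.9 -39.6]
```

Emit:
jog_arm --increments '[{"dp": [0.0002,-0.0001,0],"angular": [0,0,-0.018],"fingers": 0.5},{"dp": [0.0002,-0.0001,0],"angular": [0,0,-0.035],"fingers": 0.5}]'

```text
t: 11.0
ee_pos: [0.632, 0.0521, 0.1845]
ee_rot: [[0.396, 0.918, -0.0], [0.918, -0.396, 0.0], [0.0, -0.0, -1.0]]
wrist_force: [2.9, -2.0, 6.5]
width: 0.0553
```

```bash
python3 st.py
```

```text
t 11.0 pos [0.632  0.0521 0.1845] ang -23.32 M [-0.424 -0.765  0.052] F [ 2.9 -2.   6.5] jt [-0.684  0.72   0.336] w 0.0553 j [  7.   33.5 -19.9  96.   13.6  52.9 -41.4]
```

Emit:
jog_arm --increments '[{"dp": [0,0,0],"angular": [0,0,-0.018],"fingers": 0.5},{"dp": [0,0,0],"angular": [0,0,-0.035],"fingers": 0.5}]'

```text
t: 11.25
ee_pos: [0.632, 0.0521, 0.1845]
ee_rot: [[0.428, 0.904, 0.0], [0.904, -0.428, 0.0], [0.0, -0.0, -1.0]]
wrist_force: [3.0, -0.5, 5.7]
width: 0.0555
```

```bash
python3 st.py
```

```text
t 11.25 pos [0.632  0.0521 0.1845] ang -25.33 M [-0.489 -0.766  0.073] F [ 3.  -0.5  5.7] jt [-0.721  0.823  0.333] w 0.0555 j [  6.7  33.4 -19.4  96.   13.3  52.8 -43.1]
```

Emit:
jog_arm --increments '[{"dp": [0,0,0],"angular": [0,0,-0.018],"fingers": 0.5},{"dp": [0,0,0],"angular": [0,0,-0.035],"fingers": 0.5}]'

```text
t: 11.5
ee_pos: [0.6321, 0.0521, 0.1845]
ee_rot: [[0.459, 0.888, 0.0], [0.888, -0.459, 0.0], [0.0, 0.0, -1.0]]
wrist_force: [4.7, -1.6, 6.1]
width: 0.0558
```

```bash
python3 st.py
```

```text
t 11.5 pos [0.6321 0.0521 0.1845] ang -27.34 M [-0.502 -0.918  0.056] F [ 4.7 -1.6  6.1] jt [-0.762  0.921  0.332] w 0.0558 j [  6.4  33.4 -19.   96.   13.   52.7 -44.9]
```

Emit:
jog_arm --increments '[{"dp": [0.0001,-0.0001,-0.0001],"angular": [0,0,-0.018],"fingers": 0.5},{"dp": [0.0001,-0.0001,-0.0001],"angular": [0,0,-0.035],"fingers": 0.5}]'

```text
t: 11.75
ee_pos: [0.6321, 0.052, 0.1845]
ee_rot: [[0.49, 0.872, 0.0], [0.872, -0.49, 0.0], [0.0, 0.0, -1.0]]
wrist_force: [3.3, -2.1, 7.2]
width: 0.056
```

```bash
python3 st.py
```

```text
t 11.75 pos [0.6321 0.052  0.1845] ang -29.33 M [-0.513 -0.747  0.114] F [ 3.3 -2.1  7.2] jt [-0.721  0.698  0.264] w 0.0560 j [  6.   33.3 -18.5  96.   12.6  52.7 -46.6]
```

Emit:
jog_arm --increments '[{"dp": [0,0,0],"angular": [0,0,-0.018],"fingers": 0.5},{"dp": [0,0,0],"angular": [0,0,-0.035],"fingers": 0.5}]'

```text
t: 12.0
ee_pos: [0.6322, 0.052, 0.1845]
ee_rot: [[0.52, 0.854, 0.0], [0.854, -0.52, 0.0], [0.0, 0.0, -1.0]]
wrist_force: [3.0, -2.1, 7.1]
width: 0.0551
```

```bash
python3 st.py
```

```text
t 12.0 pos [0.6322 0.052  0.1845] ang -31.33 M [-0.528 -0.971  0.309] F [ 3.  -2.1  7.1] jt [-0.949  0.891  0.097] w 0.0551 j [  5.7  33.3 -18.   96.   12.3  52.6 -48.4]
```

Emit:
jog_arm --increments '[{"dp": [0,0,0],"angular": [0,0,-0.018],"fingers": 0.5},{"dp": [0,0,0],"angular": [0,0,-0.035],"fingers": 0.5}]'

```text
t: 12.25
ee_pos: [0.6322, 0.052, 0.1845]
ee_rot: [[0.549, 0.836, 0.0], [0.836, -0.549, -0.0], [0.0, 0.0, -1.0]]
wrist_force: [3.6, -2.7, 5.7]
width: 0.0554
```

```bash
python3 st.py
```

```text
t 12.25 pos [0.6322 0.052  0.1845] ang -33.33 M [-0.679 -1.147  0.535] F [ 3.6 -2.7  5.7] jt [-1.224  1.069 -0.107] w 0.0554 j [  5.4  33.2 -17.6  96.1  12.   52.6 -50.2]
```

The reading has reached about 0.5 N m, and the slope is roughly twice what was stated. I'll ease back straight away.

Emit:
jog_arm --increments '[{"dp": [0,0,0],"angular": [0,0,0.018],"fingers": 0.5}]'

```text
t: 12.38
ee_pos: [0.6322, 0.0519, 0.1845]
ee_rot: [[0.534, 0.846, 0.0], [0.846, -0.534, -0.0], [0.0, 0.0, -1.0]]
wrist_force: [2.7, -1.4, 6.8]
width: 0.0554
```

```bash
python3 st.py
```

```text
t 12.375 pos [0.6322 0.0519 0.1845] ang -32.27 M [-0.568 -0.923  0.19 ] F [ 2.7 -1.4  6.8] jt [-1.14   0.83  -1.089] w 0.0554 j [  5.6  33.2 -17.8  96.1  12.2  52.6 -49.2]
```

Emit:
jog_arm --increments '[{"dp": [0,0,0],"angular": [0,0,0],"fingers": 0.5}]'

```text
t: 12.5
ee_pos: [0.6322, 0.0519, 0.1845]
ee_rot: [[0.534, 0.846, 0.0], [0.846, -0.534, -0.0], [0.0, 0.0, -1.0]]
wrist_force: [3.6, -1.7, 6.3]
width: 0.0555
```

```bash
python3 st.py
```

```text
t 12.5 pos [0.6322 0.0519 0.1845] ang -32.26 M [-0.604 -0.983  0.308] F [ 3.6 -1.7  6.3] jt [-1.052  0.919 -0.138] w 0.0555 j [  5.6  33.2 -17.8  96.1  12.2  52.6 -49.2]
```

Emit:
jog_arm --increments '[{"dp": [0,0,0],"angular": [0,0,0],"fingers": 0.5}]'

```text
t: 12.62
ee_pos: [0.6322, 0.0519, 0.1845]
ee_rot: [[0.534, 0.846, 0.0], [0.846, -0.534, -0.0], [0.0, 0.0, -1.0]]
wrist_force: [2.2, -1.3, 5.7]
width: 0.0553
```

```bash
python3 st.py
```

```text
t 12.625 pos [0.6322 0.0519 0.1845] ang -32.27 M [-0.633 -1.002  0.357] F [ 2.2 -1.3  5.7] jt [-1.09   0.914 -0.34 ] w 0.0553 j [  5.6  33.2 -17.8  96.1  12.2  52.6 -49.2]
```

Emit:
jog_arm --increments '[{"dp": [0,0,0],"angular": [0,0,0],"fingers": 0.5}]'

```text
t: 12.75
ee_pos: [0.6322, 0.052, 0.1845]
ee_rot: [[0.534, 0.846, 0.0], [0.846, -0.534, -0.0], [0.0, 0.0, -1.0]]
wrist_force: [2.7, -1.9, 5.3]
width: 0.0554
```

```bash
python3 st.py
```

```text
t 12.75 pos [0.6322 0.052  0.1845] ang -32.27 M [-0.565 -0.992  0.338] F [ 2.7 -1.9  5.3] jt [-1.092  0.913 -0.348] w 0.0554 j [  5.6  33.2 -17.8  96.1  12.2  52.6 -49.2]
```

Emit:
jog_arm --increments '[{"dp": [0,0,0],"angular": [0,0,0],"fingers": 0.5}]'

```text
t: 12.88
ee_pos: [0.6322, 0.052, 0.1845]
ee_rot: [[0.534, 0.846, 0.0], [0.846, -0.534, 0.0], [0.0, 0.0, -1.0]]
wrist_force: [2.7, -2.5, 6.0]
width: 0.0554
```

```bash
python3 st.py
```

```text
t 12.875 pos [0.6322 0.052  0.1845] ang -32.27 M [-0.582 -1.03   0.361] F [ 2.7 -2.5  6. ] jt [-1.092  0.913 -0.348] w 0.0554 j [  5.6  33.2 -17.8  96.   12.2  52.6 -49.2]
```

Emit:
jog_arm --increments '[{"dp": [0,0,0],"angular": [0,0,0],"fingers": 0.5}]'

```text
t: 13.0
ee_pos: [0.6322, 0.052, 0.1845]
ee_rot: [[0.534, 0.846, 0.0], [0.846, -0.534, 0.0], [0.0, 0.0, -1.0]]
wrist_force: [4.0, -2.0, 6.1]
width: 0.0556
```

```bash
python3 st.py
```

```text
t 13.0 pos [0.6322 0.052  0.1845] ang -32.27 M [-0.582 -0.965  0.396] F [ 4.  -2.   6.1] jt [-1.092  0.913 -0.347] w 0.0556 j [  5.6  33.2 -17.8  96.1  12.2  52.6 -49.2]
```

Held still, the readings settle: Mz averages 0.36 N m and joint 7 reads 0.35, both inside the window for over half a second. I'll hold a moment longer, then release and rise.

Emit:
jog_arm --increments '[{"dp": [0,0,0],"angular": [0,0,0],"fingers": 0.5},{"dp": [0,0,0],"angular": [0,0,0],"fingers": 0.5},{"dp": [0,0,0],"angular": [0,0,0],"fingers": 0.5}]'

```text
t: 13.38
ee_pos: [0.6322, 0.052, 0.1845]
ee_rot: [[0.534, 0.846, 0.0], [0.846, -0.534, -0.0], [0.0, 0.0, -1.0]]
wrist_force: [4.2, -2.5, 5.6]
width: 0.0552
```

```bash
python3 st.py
```

```text
t 13.375 pos [0.6322 0.052  0.1845] ang -32.27 M [-0.607 -1.008  0.372] F [ 4.2 -2.5  5.6] jt [-1.092  0.913 -0.347] w 0.0552 j [  5.6  33.2 -17.8  96.1  12.2  52.6 -49.2]
```

Emit:
jog_arm --increments '[{"dp": [0,0,0],"angular": [0,0,0],"fingers": 0.95},{"dp": [0,0,0],"angular": [0,0,0],"fingers": 0.95},{"dp": [0,0,0],"angular": [0,0,0],"fingers": 0.95},{"dp": [0,0,0],"angular": [0,0,0],"fingers": 0.95},{"dp": [0,0,0],"angular": [0,0,0],"fingers": 0.95}]'

```text
t: 14.0
ee_pos: [0.632, 0.0519, 0.1843]
ee_rot: [[0.534, 0.846, -0.0], [0.846, -0.534, 0.0], [-0.0, -0.0, -1.0]]
wrist_force: [0.7, -0.2, 0.1]
width: 0.0894
```

```bash
python3 st.py
```

```text
t 14.0 pos [0.632  0.0519 0.1843] ang -32.26 M [-0.062 -0.051 -0.03 ] F [ 0.7 -0.2  0.1] jt [-0.036 -0.04  -0.002] w 0.0894 j [  5.6  33.2 -17.8  96.1  12.2  52.6 -49.2]
```

Emit:
jog_arm --increments '[{"dp": [0,0,0.04],"angular": [0,0,0],"fingers": 0.95},{"dp": [0,0,0.09],"angular": [0,0,0],"fingers": 0.95},{"dp": [0,0,0.135],"angular": [0,0,0],"fingers": 0.95},{"dp": [0,0,0.135],"angular": [0,0,0],"fingers": 0.6},{"dp": [0,0,0.135],"angular": [0,0,0],"fingers": 0.6}]'

```text
t: 14.62
ee_pos: [0.6318, 0.0518, 0.3187]
ee_rot: [[0.534, 0.846, -0.001], [0.846, -0.534, -0.0], [-0.001, -0.001, -1.0]]
wrist_force: [-0.9, 0.7, -0.4]
width: 0.0728
```

```bash
python3 - <<'E'
from h import *
s=sense();print(s['t'],s['ee_pos'],s['joints'])
p,d=capture('wrist');cv2.imwrite('pics/w4.png',p[:,:,::-1]);P=cloud('wrist',d,s)
hsv=cv2.cvtColor(p,cv2.COLOR_RGB2HSV)
kn=(abs(P[...,2]-.132)<.003)&(np.hypot(P[...,0]-.6317,P[...,1]-.0524)<.02)
c=np.array(cv2.minEnclosingCircle(P[kn][:,:2].astype(np.float32))[0]);print('axis',c)
rr=np.hypot(P[...,0]-c[0],P[...,1]-c[1])
red=((hsv[...,0]<8)|(hsv[...,0]>172))&(hsv[...,1]>120)&kn
q=P[red].mean(0)[:2]-c;print('fine',red.sum(),np.degrees(np.arctan2(q[1],q[0])),np.hypot(*q))
w=(hsv[...,1]<80)&(hsv[...,2]>80)&(abs(P[...,2]-.110)<.003)&(rr<.025)&(rr>.0155)
q=np.median(P[w],0)[:2]-c;print('ring',w.sum(),np.degrees(np.arctan2(q[1],q[0])),np.hypot(*q))
E
```

```text
14.625 [0.63183787 0.05182186 0.31867892] [  6.86003202  25.27029439 -19.4977234   89.51507671   8.91875499
  66.79375599 -46.70016368]
axis [0.63202775 0.05215517]
fine 36 170.0357936375583 0.006961801307851664
ring 45 113.39616908862114 0.019897328298351728
```

View pics/w4.png

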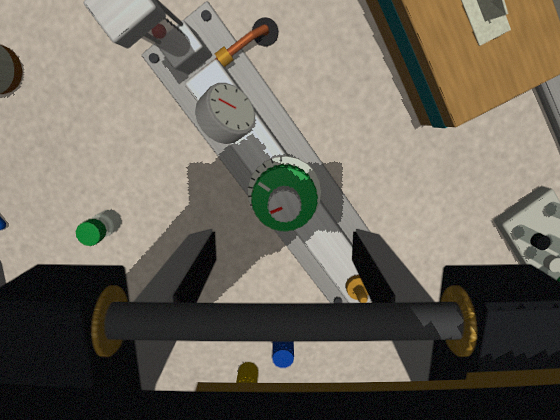

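```bash
python3 - <<'E'
from h import *
from scipy.optimize import least_squares
s=sense();p4,d4=capture('wrist');f=np.load('w1.npz')
for nm,p,d,S in (('w1',f['p'],f['d'],f),('w4',p4,d4,s)):
    P=cloud('wrist',d,S);hsv=cv2.cvtColor(p,cv2.COLOR_RGB2HSV)
    top=(abs(P[...,2]-.110)<.002)&(np.hypot(P[...,0]-.6317,P[...,1]-.0524)<.035)
    kn=(abs(P[...,2]-.132)<.002)&(np.hypot(P[...,0]-.6317,P[...,1]-.0524)<.02)
    for mk in (top,kn):
        m=mk.astype(np.uint8);cs,_=cv2.findContours(m,cv2.RETR_EXTERNAL,cv2.CHAIN_APPROX_NONE)
        k=max(cs,key=len)[:,0];q=P[k[:,1],k[:,0],:2]
        r=least_squares(lambda x:np.hypot(*(q-x[:2]).T)-x[2],[.6317,.0524,.02],loss='soft_l1',f_scale=.0003).x;print(nm,r.round(4))
        if mk is top:c=r[:2]
        else:ck=r[:2]
    rr=np.hypot(P[...,0]-c[0],P[...,1]-c[1])
    w=(hsv[...,1]<80)&(hsv[...,2]>60)&top&(rr<.0255)&(rr>.0155)
    q=np.median(P[w],0)[:2]-c;print('ring',w.sum(),np.degrees(np.arctan2(q[1],q[0])),np.hypot(*q))
    red=((hsv[...,0]<8)|(hsv[...,0]>172))&(hsv[...,1]>120)&kn
    q=P[red][:,:2]
    vx,vy,x0,y0=cv2.fitLine(q.astype(np.float32),cv2.DIST_L2,0,.01,.01).ravel();print('fine line dir',np.degrees(np.arctan2(vy,vx))%180,'mean',np.degrees(np.arctan2(*(q.mean(0)-ck)[::-1])))
E
```

```text
w1 [0.6298 0.052  0.0273]
w1 [0.6299 0.0519 0.0125]
ring 46 -177.42540677200097 0.020193919604432346
fine line dir 169.05539 mean 171.54675087298835
w4 [0.6321 0.0524 0.0273]
w4 [0.6321 0.0524 0.0125]
ring 45 113.18069885973529 0.020513524294024893
fine line dir 171.39221 mean 172.81031375856077
```

```bash
python3 - <<'E'
from h import *
f=np.load('w1.npz');s=sense()
A=[];B=[]
for R,m in((f['ee_rot'],[.6298,.0520]),(s['ee_rot'],[.6321,.0524])):
    A+= [np.r_[1,0,R[0,:2]],np.r_[0,1,R[1,:2]]];B+=m
x=np.linalg.lstsq(np.array(A),np.array(B),rcond=None)[0];print(x)
im=cv2.imread('pics/w3.png')[:,:,::-1].copy();hsv=cv2.cvtColor(im,cv2.COLOR_RGB2HSV)
m=(hsv[...,1]<60)&(hsv[...,2]>100);m[:225]=0;m[280:]=0;m[:,:215]=0;m[:,278:]=0
v,u=np.nonzero(m);print(len(u),u.mean(),v.mean())
uv=[150+(u.mean()+.5)/2.5-.5,140+(v.mean()+.5)/2.5-.5]
a=np.radians(-3.29);R=np.array([[-np.sin(a)*-1*-1,np.cos(a),0],[0,np.sin(a),0],[0,0,-1]])
y=np.array([np.cos(a),np.sin(a),0]);z=np.array([0,0,-1.]);R=np.c_[np.cross(y,z),y,z];print(R.round(3))
S=dict(ee_pos=np.array([.6316,.0522,.1845]),ee_rot=R)
q=pix2z('wrist',uv,.110,S)[0,:2]
c=x[:2]+R[:2,:2]@x[2:];d=q-c;print('ring',np.degrees(np.arctan2(d[1],d[0])),np.hypot(*d),'jaw turned 43.3')
E
```

```text
[ 6.31224142e-01  5.06236893e-02  1.96961437e-03 -2.07439240e-04]
800 247.3075 252.6325
[[ 0.057  0.998  0.   ]
 [ 0.998 -0.057  0.   ]
 [ 0.     0.    -1.   ]]
ring 140.07956157760725 0.019847230764335817 jaw turned 43.3
```

The knob's mark is unchanged at about 172°. The ring has turned about 69.4°, against 72.3° for the jaws. Two ways of measuring the axis agree that the wrist camera is biased about 2 mm along tool x, so I'll correct for that and go to the cap.

Emit:
jog_arm --increments '[{"dp": [-0.175,-0.192,-0.04],"angular": [0,0,-0.26],"fingers": 0.6},{"dp": [-0.175,-0.192,-0.04],"angular": [0,0,-0.26],"fingers": 0.6},{"dp": [-0.175,-0.192,-0.04],"angular": [0,0,-0.26],"fingers": 0.6},{"dp": [-0.175,-0.192,-0.04],"angular": [0,0,-0.26],"fingers": 0.6},{"dp": [-0.175,-0.192,-0.04],"angular": [0,0,-0.26],"fingers": 0.6},{"dp": [-0.175,-0.192,-0.04],"angular": [0,0,-0.26],"fingers": 0.6}]'

```text
t: 15.48
ee_pos: [0.4568, -0.1403, 0.2789]
ee_rot: [[0.734, 0.679, -0.001], [0.679, -0.734, 0.0], [-0.0, -0.001, -1.0]]
wrist_force: [0.6, 1.3, 0.2]
width: 0.0566
```

```bash
python3 - <<'E'
from h import *
s=sense();print(s['t'],s['ee_pos'],s['joints'].round(1))
p,d=capture('wrist');cv2.imwrite('pics/w5.png',p[:,:,::-1]);P=cloud('wrist',d,s)
b=s['ee_rot']@np.array([.00197,-.0002,0]);P=P-b
hsv=cv2.cvtColor(p,cv2.COLOR_RGB2HSV)
y=(cv2.inRange(hsv,(18,100,30),(35,255,255))>0)&(abs(P[...,2]-.04)<.003)&(np.hypot(P[...,0]-.456,P[...,1]+.14)<.03)
q=P[y];print(len(q),q.mean(0),cv2.minEnclosingCircle(q[:,:2].astype(np.float32)))
E
```

```text
15.475 [ 0.45683769 -0.14031815  0.27892609] [ 24.6  10.9 -12.5 113.9   2.8  55.6 -36.5]
585 [ 0.45362494 -0.14092685  0.04025223] ((0.4533964991569519, -0.141092449426651), 0.012791101820766926)
```

View pics/w5.png

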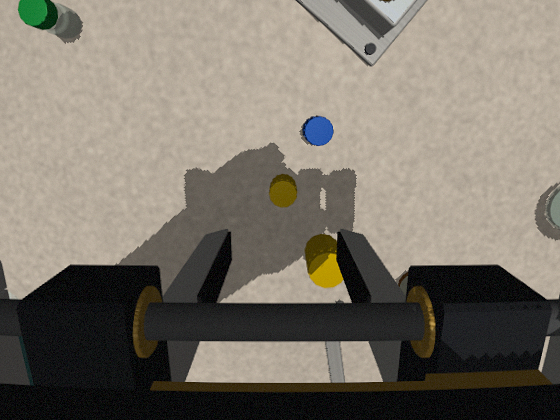

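The small yellow cap's top is centred at about (282,190), with the blue and the large yellow caps clear of the jaws. Raw estimates from three views agree on (0.4547,-0.1396), so I'll use that. The earlier bias fit was contaminated.

Emit:
jog_arm --increments '[{"dp": [-0.002,0.0005,-0.05],"angular": [0,0,0],"fingers": 0.6},{"dp": [-0.002,0.0005,-0.1],"angular": [0,0,0],"fingers": 0.6},{"dp": [-0.002,0.0005,-0.14],"angular": [0,0,0],"fingers": 0.6},{"dp": [-0.002,0.0005,-0.173],"angular": [0,0,0],"fingers": 0.6},{"dp": [-0.002,0.0005,-0.173],"angular": [0,0,0],"fingers": 0.6},{"dp": [-0.002,0.0005,-0.173],"angular": [0,0,0],"fingers": 0.4}]'

```text
t: 16.27
ee_pos: [0.4561, -0.139, 0.1072]
ee_rot: [[0.732, 0.681, 0.001], [0.681, -0.732, 0.0], [0.001, 0.0, -1.0]]
wrist_force: [0.6, 0.2, -0.2]
width: 0.0493
```

```bash
python3 - <<'E'
from h import *
s=sense();print(s['t'],s['ee_pos'],s['wrist_force'],s['width'])
p,d=capture('wrist');cv2.imwrite('pics/w6.png',p[:,:,::-1])
E
```

```text
16.275 [ 0.45608011 -0.1389598   0.10723957] [ 0.60811677  0.15473908 -0.2222386 ] 0.049320475205475424
```

View pics/w6.png

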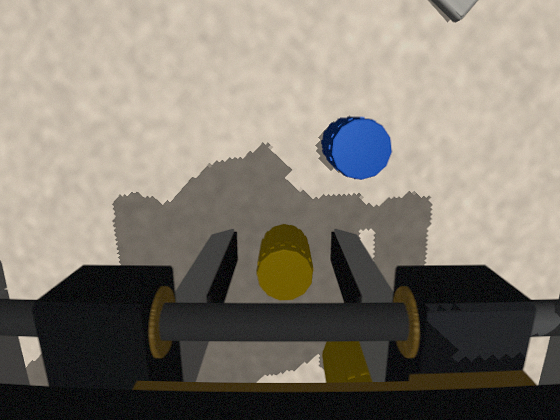

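```bash
python3 - <<'E'
from h import *
s=sense();q=pix2z('wrist',[285,273],.040,s)[0];print(q,s['ee_rot'].T@(q-s['ee_pos']))
E
```

```text
[ 0.45566137 -0.14003202  0.04      ] [-0.00092806  0.00017062  0.06756687]
```

Emit:
jog_arm --increments '[{"dp": [-0.0005,-0.0005,0],"angular": [0,0,0],"fingers": 0.4},{"dp": [-0.0005,-0.0005,0],"angular": [0,0,0],"fingers": 0.2},{"dp": [-0.0005,-0.0005,0],"angular": [0,0,0],"fingers": 0.2},{"dp": [-0.0005,-0.0005,0],"angular": [0,0,0],"fingers": 0.2},{"dp": [-0.0005,-0.0005,0],"angular": [0,0,0],"fingers": 0.2}]' --grip_force 15

```text
t: 16.95
ee_pos: [0.4548, -0.1402, 0.1068]
ee_rot: [[0.733, 0.68, 0.001], [0.68, -0.733, -0.0], [0.0, 0.001, -1.0]]
wrist_force: [-1.4, -0.7, 8.3]
width: 0.0255
```

Emit:
jog_arm --increments '[{"dp": [0,0,0.03],"angular": [0,0,0],"fingers": 0.2},{"dp": [0,0,0.08],"angular": [0,0,0],"fingers": 0.2},{"dp": [0,0,0.12],"angular": [0,0,0],"fingers": 0.2},{"dp": [0,0,0.12],"angular": [0,0,0],"fingers": 0.2}]'

```text
t: 17.45
ee_pos: [0.4556, -0.1404, 0.229]
ee_rot: [[0.733, 0.68, 0.005], [0.68, -0.733, -0.002], [0.002, 0.004, -1.0]]
wrist_force: [-0.2, -0.5, -1.0]
width: 0.0263
```

```bash
python3 - <<'E'
from h import *
s=sense();print(s['t'],s['ee_pos'],s['wrist_force'],s['width'],s['joints'].round(1))
p,d=capture('wrist');cv2.imwrite('pics/w7.png',p[:,:,::-1])
P=cloud('wrist',d,s);hsv=cv2.cvtColor(p,cv2.COLOR_RGB2HSV)
Q=(P-s['ee_pos'])@s['ee_rot']
y=(cv2.inRange(hsv,(18,100,20),(35,255,255))>0);y[:,:240]=0;y[:,330:]=0;y[:215]=0;y[302:]=0
q=Q[y];print(len(q),np.percentile(q[:,2],[2,20,50,80,98]))
t=q[q[:,2]<np.percentile(q[:,2],5)+.003];print(t.mean(0),t.min(0),t.max(0))
E
```

```text
17.45 [ 0.45558026 -0.14043461  0.22898801] [-0.18227521 -0.53102836 -0.9544708 ] 0.026256896187151095 [ 24.7  14.5 -12.8 116.9   4.3  48.7 -37.7]
3567 [0.06541816 0.06631548 0.0670461  0.08136805 0.1725847 ]
[ 0.00102516 -0.00049189  0.0659278 ] [-0.0124666  -0.01364461 -0.082443  ] [0.06845307 0.01266556 0.06875703]
```

View pics/w7.png

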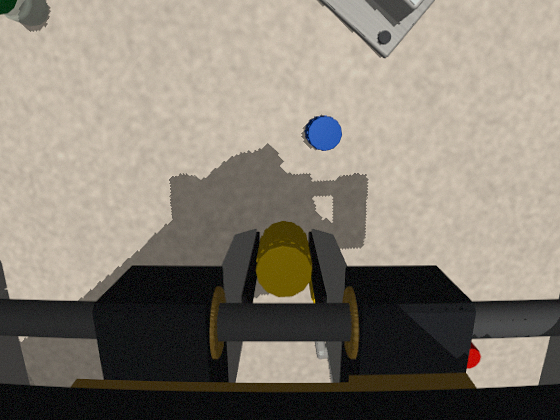

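The cap is held with its top centred at about (285,272), 66.5 mm ahead of the TCP. Next I'll move close to the nipple for a fresh look.

Emit:
jog_arm --increments '[{"dp": [0.05,0.006,0.03],"angular": [0,0,0],"fingers": 0.2},{"dp": [0.1,0.012,0.03],"angular": [0,0,0],"fingers": 0.2},{"dp": [0.14,0.016,0.03],"angular": [0,0,0],"fingers": 0.2},{"dp": [0.14,0.016,0.03],"angular": [0,0,0],"fingers": 0.2},{"dp": [0.14,0.016,0.03],"angular": [0,0,0],"fingers": 0.2}]'

```text
t: 18.12
ee_pos: [0.5938, -0.1241, 0.2549]
ee_rot: [[0.733, 0.68, -0.002], [0.68, -0.733, 0.0], [-0.001, -0.002, -1.0]]
wrist_force: [-0.4, -0.2, -0.5]
width: 0.026
```

```bash
python3 - <<'E'
from h import *
s=sense();print(s['t'],s['ee_pos'],s['wrist_force'],s['width'],s['joints'].round(1))
p,d=capture('wrist');cv2.imwrite('pics/w8.png',p[:,:,::-1])
P=cloud('wrist',d,s);hsv=cv2.cvtColor(p,cv2.COLOR_RGB2HSV)
near=np.hypot(P[...,0]-.64,P[...,1]+.082)<.025
b=(cv2.inRange(hsv,(8,90,30),(30,255,255))>0)&near
t=P[b&(abs(P[...,2]-.058)<.002)];print(len(t),cv2.minEnclosingCircle(t[:,:2].astype(np.float32)))
t=P[b&(P[...,2]>.079)];print(len(t),t.mean(0),cv2.minEnclosingCircle(t[:,:2].astype(np.float32)))
kn=P[(abs(P[...,2]-.132)<.003)&(np.hypot(P[...,0]-.6317,P[...,1]-.0524)<.02)];print(len(kn),len(kn) and cv2.minEnclosingCircle(kn[:,:2].astype(np.float32)))
E
```

```text
18.125 [ 0.59381033 -0.1241144   0.25491307] [-0.37442781 -0.2141848  -0.50012201] 0.026022277963245258 [ 18.9  25.4 -13.1  97.4   6.6  58.1 -43.6]
665 ((0.6405429840087891, -0.08253591507673264), 0.012803904712200165)
193 [ 0.64140354 -0.08112156  0.14920736] ((0.6403006315231323, -0.08143394440412521), 0.005574824288487434)
0 0
```

View pics/w8.png

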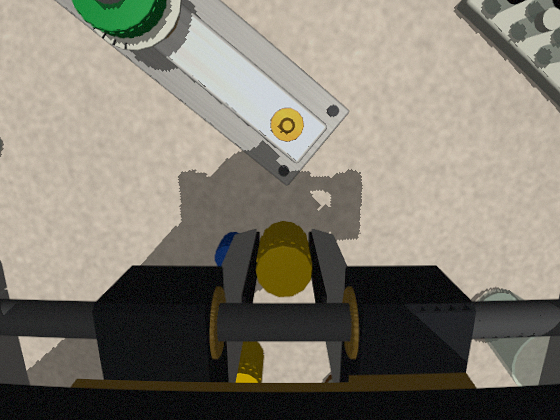

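Emit:
jog_arm --increments '[{"dp": [0.046,0.0415,0],"angular": [0,0,0],"fingers": 0.2},{"dp": [0.046,0.0415,-0.03],"angular": [0,0,0],"fingers": 0.2},{"dp": [0.046,0.0415,-0.045],"angular": [0,0,0],"fingers": 0.2},{"dp": [0.046,0.0415,-0.045],"angular": [0,0,0],"fingers": 0.2}]'

```text
t: 18.68
ee_pos: [0.6395, -0.0835, 0.2105]
ee_rot: [[0.734, 0.679, -0.002], [0.679, -0.734, -0.0], [-0.002, -0.001, -1.0]]
wrist_force: [-0.3, 0.4, -0.2]
width: 0.0263
```

```bash
python3 st.py; python3 - <<'E'
from h import *
p,d=capture('scene');cv2.imwrite('pics/s9.png',cv2.resize(p[170:300,270:430,::-1],None,fx=4.5,fy=4.5,interpolation=cv2.INTER_CUBIC))
p,d=capture('wrist');cv2.imwrite('pics/w9.png',p[:,:,::-1])
E
```

```text
t 18.675 pos [ 0.6395 -0.0835  0.2105] ang -47.22 M [-0.035 -0.026 -0.015] F [-0.3  0.4 -0.2] jt [ 0.048 -0.564 -0.074] w 0.0263 j [ 14.1  31.9 -13.1  93.5   8.3  55.6 -48.9]
```

View pics/s9.png

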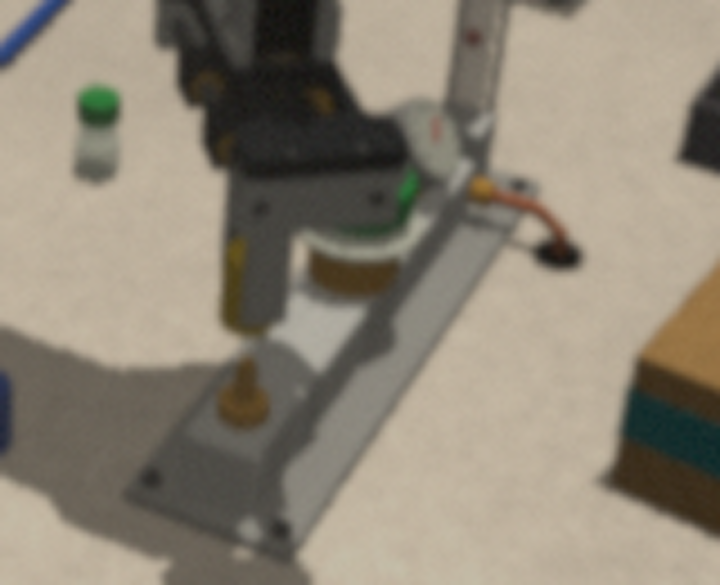

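View pics/w9.png

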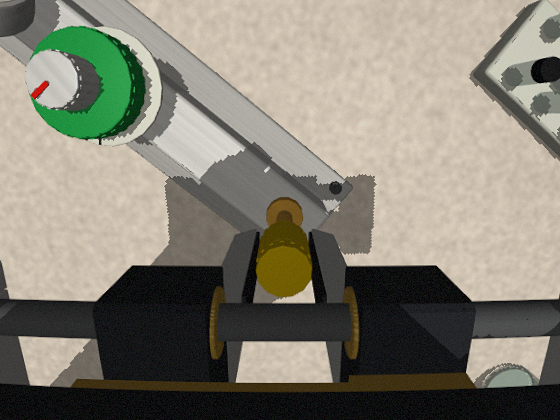

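In both views the cap lines up over the nipple. In the wrist view the cap and collar are both at column 285. I'll lower it.

Emit:
jog_arm --increments '[{"dp": [0.0004,0.0006,-0.01],"angular": [0,0,0],"fingers": 0.2},{"dp": [0.0004,0.0006,-0.018],"angular": [0,0,0],"fingers": 0.2},{"dp": [0.0004,0.0006,-0.025],"angular": [0,0,0],"fingers": 0.2},{"dp": [0.0004,0.0006,-0.028],"angular": [0,0,0],"fingers": 0.2}]'

```text
t: 19.27
ee_pos: [0.6408, -0.082, 0.1827]
ee_rot: [[0.733, 0.68, -0.001], [0.68, -0.733, 0.0], [-0.0, -0.001, -1.0]]
wrist_force: [-0.2, -0.2, 0.2]
width: 0.0262
```

```bash
python3 st.py
```

```text
t 19.275 pos [ 0.6408 -0.082   0.1827] ang -47.15 M [-0.009 -0.013 -0.017] F [-0.2 -0.2  0.2] jt [-0.033 -0.04   0.   ] w 0.0262 j [ 13.8  33.9 -12.8  94.4   8.9  52.8 -49.4]
```

Emit:
jog_arm --increments '[{"dp": [-0.0006,-0.0005,-0.005],"angular": [0,0,0],"fingers": 0.2},{"dp": [-0.0006,-0.0005,-0.01],"angular": [0,0,0],"fingers": 0.2},{"dp": [-0.0006,-0.0005,-0.014],"angular": [0,0,0],"fingers": 0.2}]'

```text
t: 19.65
ee_pos: [0.6404, -0.0825, 0.169]
ee_rot: [[0.733, 0.68, -0.0], [0.68, -0.733, 0.0], [-0.0, -0.0, -1.0]]
wrist_force: [-0.7, -0.6, 0.8]
width: 0.0262
```

```bash
python3 st.py
```

```text
t 19.65 pos [ 0.6404 -0.0825  0.169 ] ang -47.15 M [ 0.022  0.031 -0.021] F [-0.7 -0.6  0.8] jt [-0.061  0.107  0.025] w 0.0262 j [ 13.7  34.8 -12.6  94.9   9.2  51.3 -49.6]
```

Emit:
jog_arm --increments '[{"dp": [0,0,-0.003],"angular": [0,0,0],"fingers": 0.2},{"dp": [0,0,-0.004],"angular": [0,0,0],"fingers": 0.2}]'

```text
t: 19.9
ee_pos: [0.6403, -0.0825, 0.1651]
ee_rot: [[0.733, 0.68, -0.0], [0.68, -0.733, 0.0], [-0.0, -0.0, -1.0]]
wrist_force: [-0.8, 0.9, 0.2]
width: 0.0264
```

```bash
python3 st.py
```

```text
t 19.9 pos [ 0.6403 -0.0825  0.1651] ang -47.16 M [ 0.005 -0.012  0.025] F [-0.8  0.9  0.2] jt [-0.026 -0.067 -0.004] w 0.0264 j [ 13.7  35.1 -12.6  95.    9.3  51.  -49.7]
```

Now for small steps down until the rim touches.

Emit:
jog_arm --increments '[{"dp": [0,0,-0.001],"angular": [0,0,0],"fingers": 0.2},{"dp": [0,0,-0.001],"angular": [0,0,0],"fingers": 0.2}]'

```text
t: 20.15
ee_pos: [0.6404, -0.0824, 0.1649]
ee_rot: [[0.733, 0.68, 0.0], [0.68, -0.733, -0.0], [0.0, 0.0, -1.0]]
wrist_force: [-3.1, 0.7, 6.7]
width: 0.0261
```

Emit:
jog_arm --increments '[{"dp": [0,0,-0.001],"angular": [0,0,0],"fingers": 0.2},{"dp": [0,0,-0.001],"angular": [0,0,0],"fingers": 0.2}]'

```text
t: 20.4
ee_pos: [0.6406, -0.0824, 0.1645]
ee_rot: [[0.733, 0.68, 0.001], [0.68, -0.733, -0.0], [0.0, 0.0, -1.0]]
wrist_force: [-6.0, 0.7, 14.9]
width: 0.0259
```

The cap met a firm stop at z 0.165, within 0.5 mm of the predicted 0.1645. I'll release and rise.

Emit:
jog_arm --increments '[{"dp": [0,0,0.0015],"angular": [0,0,0],"fingers": 0.5},{"dp": [0,0,0.0015],"angular": [0,0,0],"fingers": 0.5},{"dp": [0,0,0.0015],"angular": [0,0,0],"fingers": 0.5},{"dp": [0,0,0.0015],"angular": [0,0,0],"fingers": 0.5},{"dp": [0,0,0.04],"angular": [0,0,0],"fingers": 0.5},{"dp": [0,0,0.09],"angular": [0,0,0],"fingers": 0.5},{"dp": [0,0,0.13],"angular": [0,0,0],"fingers": 0.5}]'

```text
t: 21.28
ee_pos: [0.6404, -0.0825, 0.2953]
ee_rot: [[0.733, 0.68, 0.001], [0.68, -0.733, -0.0], [0.001, 0.001, -1.0]]
wrist_force: [0.5, -0.1, -0.5]
width: 0.047
```

Emit:
jog_arm --increments '[{"dp": [-0.06,-0.06,0],"angular": [0,0,0],"fingers": 0.5},{"dp": [-0.12,-0.12,0],"angular": [0,0,0],"fingers": 0.5},{"dp": [-0.12,-0.12,0],"angular": [0,0,0],"fingers": 0.5},{"dp": [-0.12,-0.12,0],"angular": [0,0,0],"fingers": 0.5}]'

```text
t: 21.78
ee_pos: [0.5183, -0.2054, 0.2936]
ee_rot: [[0.736, 0.676, -0.0], [0.676, -0.736, -0.001], [-0.001, 0.001, -1.0]]
wrist_force: [-0.6, 0.1, 0.2]
width: 0.047
```

```bash
python3 st.py; python3 - <<'E'
from h import *
s=sense()
p,d=capture('wrist');cv2.imwrite('pics/w10.png',p[:,:,::-1]);P=cloud('wrist',d,s);hsv=cv2.cvtColor(p,cv2.COLOR_RGB2HSV)
y=(cv2.inRange(hsv,(18,90,20),(38,255,255))>0)&(np.hypot(P[...,0]-.64,P[...,1]+.082)<.03)
print(y.sum())
if y.sum():
    zt=np.percentile(P[y][:,2],95);q=P[y&(P[...,2]>zt-.003)];print('cap top z',zt,cv2.minEnclosingCircle(q[:,:2].astype(np.float32)))
p,d=capture('top');cv2.imwrite('pics/t10.png',p[:,:,::-1]);P=cloud('top',d);f=np.load('top0.npz')
print('captop z top cam',P[150:175,298:318,2].max())
p2,_=capture('scene');cv2.imwrite('pics/s10.png',cv2.resize(p2[170:300,270:430,::-1],None,fx=4.5,fy=4.5,interpolation=cv2.INTER_CUBIC))
E
```

```text
t 21.775 pos [ 0.5183 -0.2054  0.2936] ang -47.43 M [ 0.008 -0.089 -0.063] F [-0.6  0.1  0.2] jt [ 0.034 -0.023  1.124] w 0.0470 j [ 28.1  18.  -11.8 102.5   4.2  60.  -32.7]
87
cap top z 0.06644705890661992 ((0.6311054229736328, -0.09040164947509766), 0.004917262587696314)
captop z top cam 1.0895415398308252
```

View pics/w10.png

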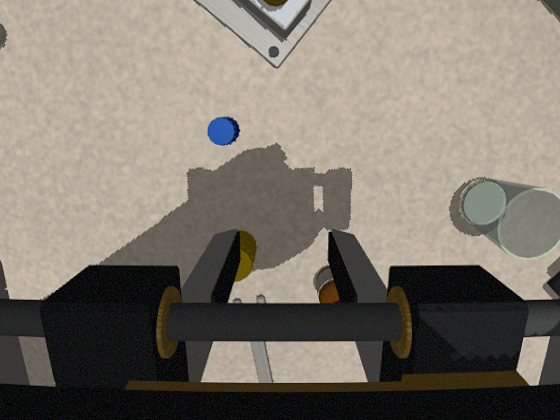

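View pics/s10.png

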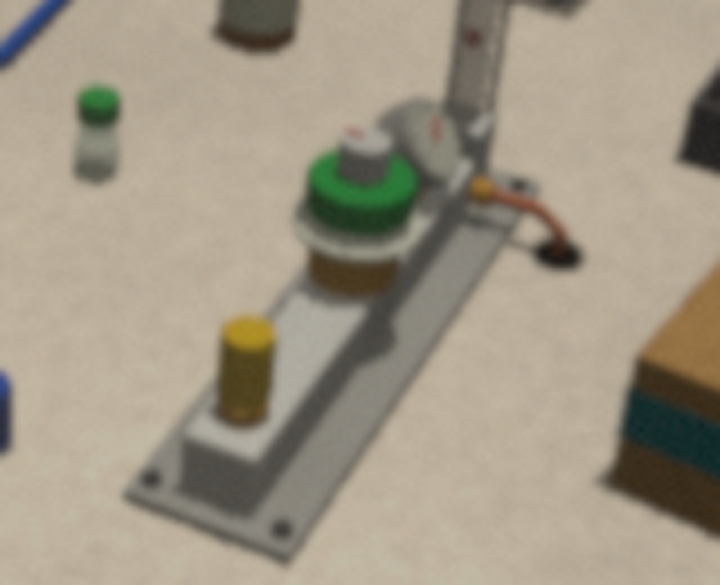

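View pics/t10.png

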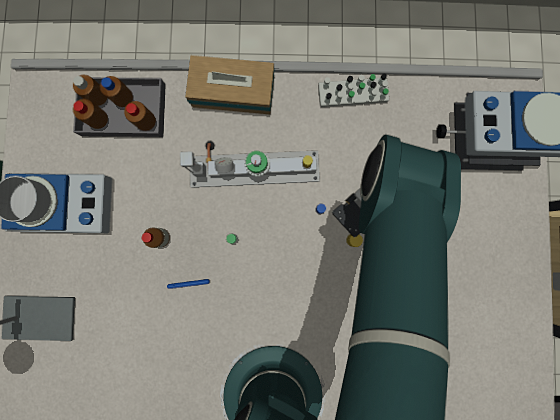

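```bash
python3 - <<'E'
from h import *
p,d=capture('top');P=cloud('top',d)
q=P[158:166,302:312].reshape(-1,3);print('cap top z',np.percentile(q[:,2],[20,50,80]))
s=sense();print(s['t'],s['joint_vel'].round(2));print(finish_job())
E
```

```text
cap top z [0.08506606 0.09769345 0.1001886 ]
21.975 [-0.43  0.33 -0.    0.02  0.01 -0.04  0.08]
the job is handed in; nothing more can be done
None
```

The gas valve is shut and the small yellow cap is fully down on the outlet nipple, but I may have turned the ring slightly too hard. The job was handed in at about 22 s of the 72 s allowed.

- **Valve torque:** I turned the green ring clockwise with the jaws and felt the seat at about 69° of jaw turn. I then held it still for over half a second at 0.36 N m by the wrist moment and 0.35 N m by joint 7, inside the 0.32–0.45 N m window.
- **Possible overshoot:** Just before that hold I took one step too many, because torque rose about twice as fast as stated. For about 0.1 s the wrist moment read 0.535 N m while still moving. I estimate the real peak at 0.42–0.47 N m, so it may briefly have passed 0.45. I eased back 1.1° at once.
- **Ring angle:** Afterwards the ring's mark showed 69.4° of turn, against 72.3° for the jaws. This could be grip slip, a little springback or camera error. I didn't grip the ring again to find out.
- **Metering knob:** The red mark sat at about 172° before and 173° after, so it is unchanged within measuring error.
- **Cap:** It met a firm stop at the expected height. The top camera puts its top at 0.098 m, as it should be, and it stands upright in the scene view.
- **Everything else:** I touched nothing else on purpose. In the last pictures, everything in view stood where it was at the start. The arm hid part of the top view, where the wrench and small bottle are. I checked these by eye only and didn't measure them.

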